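Close the coffee-capsule caddy: fold its flap and tuck it under the lip

ROBOT

A 6-joint arm with a two-finger parallel gripper is mounted at the origin on the work surface. World frame = base frame: x ahead of the robot, y to its left, z up, the work surface at z = 0. Lengths are in m, angles in rad, forces in N, time in s.
With the tool pointing down it reaches from about 0.25 to 0.725 m from the base axis. Payload 9.7 kg.
Tool frame: the origin (TCP) lies midway between the tips of the shut fingers; the grasp point (between the pads) lies robot.grip_point_offset behind it (robot.grip_point_offset is the distance from the TCP to the grasp point, in m); y points along the fingers, z is the direction in which the jaws open and shut, and the axes are right-handed (so a half turn about y gives the same grasp; the last joint's range is limited). The gripper opens to 85 mm and grips with 20 to 120 N. Pads are 22 mm wide; open, the fingers measure 114 mm over their backs; the gripper's body (76 mm by 85 mm) begins 54 mm behind the grasp point. The pads swing forward as they close: fully open they stand 13 mm farther back than shut.
Start: joints at [-1.24, 0.087, 0.176, 1.66, 0, 1.571], TCP at [0.179, -0.52, 0.231] pointing down, gripper open.
Joint ranges: [-3.13, 3.13], [-0.85, 1.81], [-1.15, 1.24], [-2.2, 2.28], [-1.44, 1.52], [-3.14, 3.14]. Speed limits (rad/s): [2.22, 2.22, 2.57, 3.14, 3.14, 3.14].

INTERFACE

Orientations are given as [roll, pitch, yaw] about the fixed x, y, z axes, in that order (R = Rz(yaw) Ry(pitch) Rx(roll)).
In Python, from plant import robot, claw, planner, cams, workorder, read_clock, read_joint_positions, read_qvel, read_joint_torque, read_position, read_tool_rot, read_ft_force, read_torque, read_opening gives the robot as it stands. Calls block until the motion is done:
- robot.move_pose(position, orientation): joint-space move of the TCP to a pose.
- robot.move_l(position, orientation=None, velocity=0.15): straight line of the TCP; orientation=None keeps the orientation; velocity is the mean speed in m/s.
- robot.set_joints(angles): joint-space move.
- claw.set_gripper(opening, newtons=None): finger opening in m; newtons is the grip in N (None keeps the last); returns when the fingers have stopped.
- robot.dwell(seconds).
- planner.ik(position, orientation): joint angles nearest the present ones, or None.
- cams.capture(name): name is "scene" or "top" or "wrist"; returns the picture (480x640x3 uint8, red, green, blue); there is no depth.
- cams.camera_info(name): a dict with "vfov" (degrees; the focal length in pixels is half the picture's height over the tangent of half this angle, whatever the lens; pixels are square), "cx", "cy" (the principal point, pixels), "world_from_camera" (4x4, takes a point from camera to world coordinates). Camera axes: x right, y down, z forward; pixel columns grow to the right and rows downward; lengths in m; the calibration is good to about 2 mm. A picture is of the moment at which its call begins: read the wrist's pose just before it. camera_info takes no time and is no camera call; for the wrist camera it gives the pose at the moment of the call.
A pose or a line that the arm cannot do raises robot.MotionError and nothing moves.
- workorder.hand_in(): hands the job in, once; it reports no verdict.
Readings, each from a call of its own:
- read_clock(): time.
- read_joint_positions(): joint angles.
- read_qvel(): joint speeds.
- read_joint_torque(): joint torques, N m.
- read_position(): TCP position.
- read_tool_rot(): TCP orientation.
- read_ft_force(): force on the tool from outside, world axes, zero at the start.
- read_torque(): the same for the moment, N m.
- read_opening(): finger opening in m.
Only numpy, scipy, OpenCV 4.12 (cv2) and the standard library are available. Lean on these libraries where they do the work, as an engineer would, in place of code of your own. Each camera call takes 0.05 s, during which the arm holds its last target. There are 200 camera calls.

TASK

The capsule caddy on the coffee counter has been left open. With closed fingertips, push its hinged flap over until it lies flat, and keeping it down, push it by the step on its back until its edge is tucked fully home beneath the retaining lip, so that it stays shut when you let go. Only push on the outside of the flap: do not pinch it or touch its cork-lined inner face, and leave everything else on the counter where it stands.

Things in the scene. Friction and masses are not known exactly. Their poses are not given: they have to be found in the camera images.
- caddy: The capsule caddy: an open pale bamboo box fixed to the counter, 140 x 120 mm in plan, side walls 70 mm high, walls 4 mm thick, coffee capsules inside. Origin: centre of the underside, 2 mm nearer the hinge than the middle of the box. Its z is up; its x axis points from the hinge side to the lip side; its y runs along the hinge and the lip. Along the +x side the wall rises to the retaining lip.
- lip_edge (a point): Middle of the free edge of the retaining lip, on top of it (86 mm above the counter). The lip overhangs the box from its +x wall by 18 mm inwards, over the full 120 mm; its underside is 79 mm above the counter, rising to about 82 mm over the first 8 mm at its free edge to form a mouth. It is 50 mm in x from the caddy's origin.
- flap_hinge (a point): Middle of the flap's hinge line, 72 mm above the counter, along the caddy's y. The hinge pin sits in slots: with the flap it can slide 20 mm in the caddy's +x (60 mm to -x of the caddy's origin when the flap is drawn back, 40 mm when fully home).
- flap (a joint): Hinge angle of the flap in rad: 0 = flat over the box (a stop), 1.57 = upright, more = leaning away from the box (up to 2.3). The flap is a pale bamboo panel 105 mm long from hinge to free edge, 110 mm wide, 4 mm thick, about 60 g; its underside plane passes through the hinge line. A light hinge spring swings it open again (towards about 1.9 rad) unless something keeps it down; holding its middle down flat takes about 2 N.
- flap_slide (a joint): How far the flap has slid in its slotted hinge towards the lip, in m: 0 = drawn back (the flat flap's free edge is then 5 mm short of the lip), 0.020 = fully home against the stop (15 mm under the lip). It is stiff (about 3 N) and stays where it is left. The flap is stopped by the lip if it comes down on it, so it must be flat before it goes under; once under, the flap springs up by at most 3 mm against the lip and is held.
- flap_step (a point): Foot of the upright push face of the step on the flap's outer face, in the middle of its width, 69 mm from the hinge line, on the outer face. The step is a wedge 100 mm wide, 10 mm high, its upright face towards the hinge and its back sloping down towards the free edge; a fingertip lying on the flap between hinge and step can push on it. With the flap flat the outer face is 76 mm above the counter.
- flap_edge (a point): Middle of the flap's free edge, halfway through its thickness, 105 mm from the hinge.
- liner: Thin cork lining on the flap's inner face (the face that looks into the box when shut), 88 x 100 x 2 mm, not to be touched. Origin on the hinge line; x towards the free edge, z out of the flap's outer face.
- capsule_a: Coffee capsule standing loose on its rim near the caddy, 35 mm across, 29 mm high; bystander. Origin at the centre of the underside.
- capsule_b: Coffee capsule standing loose on its rim near the caddy, 35 mm across, 29 mm high; bystander. Origin at the centre of the underside.
- capsule_c: Coffee capsule standing loose on its rim near the caddy, 35 mm across, 29 mm high; bystander. Origin at the centre of the underside.
- mug: White mug, 82 mm across, 95 mm high, handle to its +y; bystander. Origin: centre of underside.
- jar: Glass jar with steel lid, 72 mm across, 100 mm high; bystander. Origin: centre of underside.
- spoon: Spoon, 140 mm long, lying on the counter along its x; bystander. Origin: under its middle.
- creamer: White creamer bottle, 56 mm across, 130 mm high; bystander. Origin: centre of underside.
- cup_stack: Stack of paper cups, 76 mm across, 130 mm high; bystander. Origin: centre of underside.
Mind the look-alikes: they are no part of the job. What is shaped like the caddy but blue, pink or purple is not meant.

How it is judged:
By the outcome, as a careful person would: the job done as asked, in the order asked, and still so for the second after the job is handed in, with the robot touching nothing.
It also fails if it takes over 40 s, if anything falls off the work surface, if the arm or the gripper's body presses on something with over 40 N, if the wrist force passes 120 N, or if a joint passes its speed limit or range.

## Working session

There is one attempt and no reset: what is moved stays moved. The work goes in short steps, each a Python script; the robot and the scene stay as the last script left them, time stands still between calls to the robot, and variables do not carry over. Pictures are saved under pics/ and viewed, about 8 in all and at most 12, crops included, and the job is handed in when it is done.

```bash
ls; mkdir -p pics; python3 - <<'E'
from plant import *
import cv2
for n in ("scene","top"):
    im=cams.capture(n); cv2.imwrite(f"pics/{n}0.png",im[:,:,::-1]); print(n,cams.camera_info(n))
print(robot.grip_point_offset,read_clock(),read_tool_rot(),read_opening())
E
```

```text
pics
scene {'vfov': 43.9248307907248, 'cx': 310.4003455527492, 'cy': 236.01866179481183, 'world_from_camera': array([[ 0.15542702,  0.84681397, -0.50867332,  1.18150132],
       [ 0.98772913, -0.12525402,  0.09328765, -0.11839054],
       [ 0.0152839 , -0.51693088, -0.85589069,  1.20184541],
       [ 0.        ,  0.        ,  0.        ,  1.        ]])}
top {'vfov': 48.31920728888349, 'cx': 326.7609112981011, 'cy': 238.77418317302474, 'world_from_camera': array([[ 0.02180561, -0.98648218,  0.1624113 ,  0.32234191],
       [-0.99945305, -0.02554906, -0.02099616, -0.00385291],
       [ 0.0248618 , -0.16186464, -0.98649974,  1.22683585],
       [ 0.        ,  0.        ,  0.        ,  1.        ]])}
0.0187 0.1 [-1.57201690e+00  1.26187577e-05 -2.81082428e+00] 0.08552715380093277
```

View pics/scene0.png

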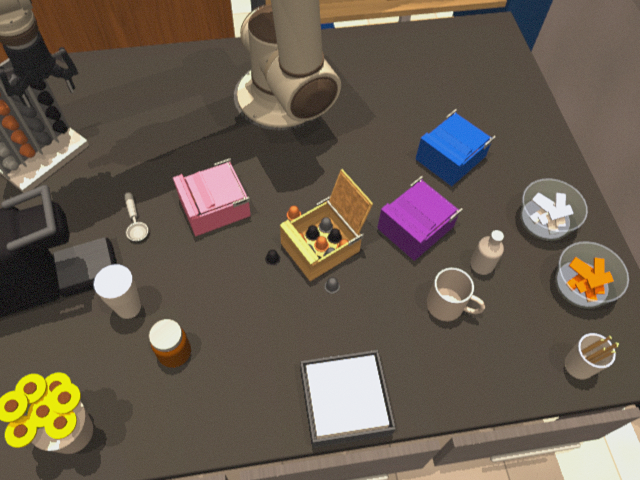

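View pics/top0.png

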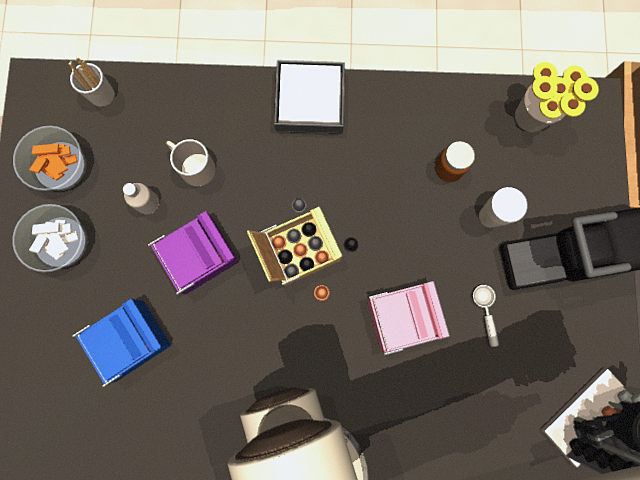

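The scene picture shows the yellow caddy at about (320,240), flap standing at the upper right. In the top picture it is at about (297,245) with the hinge on the left (+y world) and the lip on the right. The capsules are at (299,204), (351,243) and (321,293). I'll enlarge both views.

```bash
python3 - <<'E'
import cv2
a=cv2.imread("pics/top0.png")[195:305,235:365]; b=cv2.imread("pics/scene0.png")[165:295,260:390]
cv2.imwrite("pics/topc.png",cv2.resize(a,None,fx=6,fy=5.4545,interpolation=2)[:600])
cv2.imwrite("pics/topc.png",cv2.resize(a,(650,550),interpolation=2))
cv2.imwrite("pics/scenec.png",cv2.resize(b,(585,585),interpolation=2))
E
```

```text
(no output)
```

View pics/topc.png

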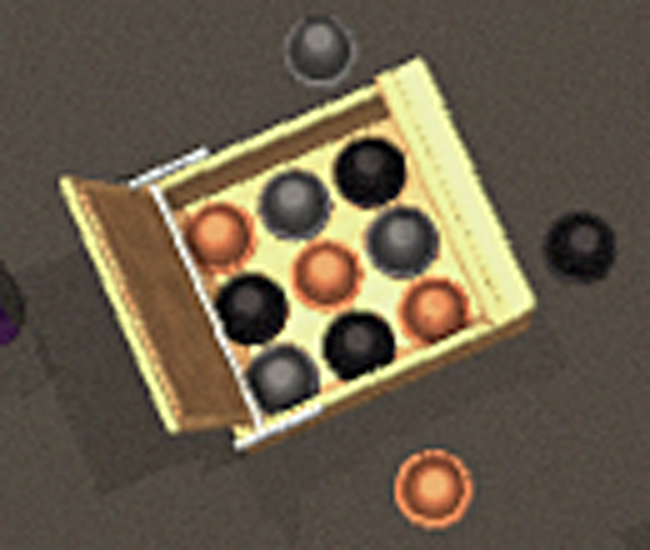

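View pics/scenec.png

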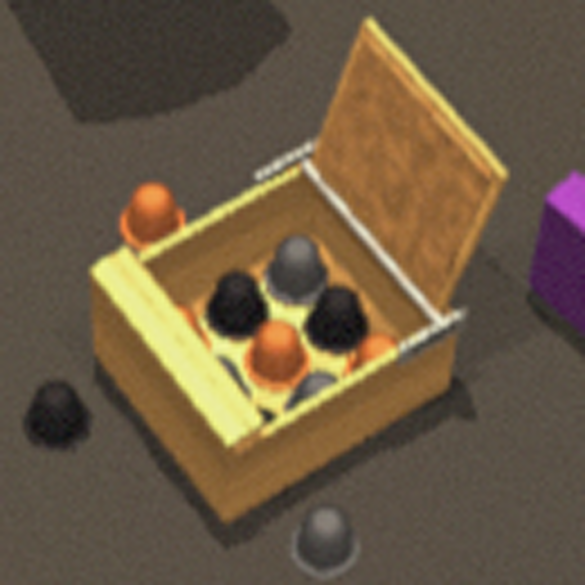

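The enlarged top crop (x5) shows the lip's free edge from (378,80) to (490,326), its outer edge from (422,57) to (535,305), the hinge rod from (152,188) to (260,430), and the flap's free edge from (65,180) to (175,432). The scene crop (x4.5) shows the lip's free edge from (128,248) to (263,423), the hinge from (305,160) to (440,318), and the flap's edge from (370,18) to (507,175).

```bash
cat > h.py <<'E'
import numpy as np
from plant import *
def ray(cam,px):
    c=cams.camera_info(cam); f=240/np.tan(np.radians(c['vfov']/2)); T=c['world_from_camera']
    d=T[:3,:3]@[(px[0]-c['cx'])/f,(px[1]-c['cy'])/f,1]; return T[:3,3],d
def onz(cam,px,z):
    o,d=ray(cam,px); return o+d*(z-o[2])/d[2]
def tri(r1,r2):
    A=[];b=[]
    M=np.zeros((3,3));v=np.zeros(3)
    for o,d in (r1,r2):
        d=d/np.linalg.norm(d);P=np.eye(3)-np.outer(d,d);M+=P;v+=P@o
    return np.linalg.solve(M,v)
T=lambda x,y:(235+x/5,195+y/5)
S=lambda x,y:(260+x/4.5,165+y/4.5)
E
python3 - <<'E'
from h import *
np.set_printoptions(precision=4,suppress=True)
for n,z,t,s in (("lipfree",.086,[(378,80),(490,326)],[(128,248),(263,423)]),("hinge",.072,[(152,188),(260,430)],[(305,160),(440,318)])):
    for cam,C,p in(("top",T,t),("scene",S,s)):
        q=[onz(cam,C(*x),z) for x in p]; d=q[1]-q[0]
        print(n,cam,q[0],q[1],"mid",(q[0]+q[1])/2,"len",np.linalg.norm(d),"yaw",np.degrees(np.arctan2(d[1],d[0])))
q=[onz("top",T(*x),.086) for x in((422,57),(535,305))];print("outer",q,(q[0]+q[1])/2)
e=[tri(ray("top",T(*a)),ray("scene",S(*b))) for a,b in (((65,180),(507,175)),((175,432),(370,18)))];print("edge",e,(e[0]+e[1])/2)
for n,t in(("caps",(320,50)),("caps",(580,247)),("caps",(433,488))):print(n,onz("top",T(*t),.02))
for n,t in(("mug",(190,160)),("purple",(213,225)),("creamer",(135,190)),("pink",(440,310))):print(n,onz("top",t,.08))
E
```

```text
lipfree top [0.5705 0.0084 0.086 ] [ 0.4639 -0.0426  0.086 ] mid [ 0.5172 -0.0171  0.086 ] len 0.11821169924824682 yaw -154.46359951497797
lipfree scene [ 0.4703 -0.0387  0.086 ] [0.5776 0.0113 0.086 ] mid [ 0.524  -0.0137  0.086 ] len 0.11838688509628142 yaw 24.989444364167948
hinge top [0.5227 0.106  0.072 ] [0.418  0.0553 0.072 ] mid [0.4703 0.0806 0.072 ] len 0.11629167361020941 yaw -154.14893100611238
hinge scene [0.4216 0.0592 0.072 ] [0.5245 0.1091 0.072 ] mid [0.4731 0.0841 0.072 ] len 0.11432717009948751 yaw 25.874948189772503
outer [array([ 0.5813, -0.0105,  0.086 ]), array([ 0.4735, -0.0617,  0.086 ])] [ 0.5274 -0.0361  0.086 ]
edge [array([0.5086, 0.1338, 0.1686]), array([0.4088, 0.0866, 0.1686])] [0.4587 0.1102 0.1686]
caps [0.5983 0.0362 0.02  ]
caps [ 0.5094 -0.0852  0.02  ]
caps [ 0.3981 -0.0206  0.02  ]
mug [0.6799 0.2781 0.08  ]
purple [0.535  0.2193 0.08  ]
creamer [0.6083 0.3932 0.08  ]
pink [ 0.3632 -0.2737  0.08  ]
```

```bash
cat >> h.py <<'E'
from scipy.spatial.transform import Rotation as Ro
yaw=np.radians(-64.2); X=np.array([np.cos(yaw),np.sin(yaw),0]); Y=np.array([-X[1],X[0],0]); Z=np.array([0,0,1.])
H=np.array([.4722,.0830,.072]); W=.011; SGN=1
def ori(phi):
    y=np.sin(phi)*X-np.cos(phi)*Z; z=SGN*Y
    return Ro.from_matrix(np.c_[np.cross(y,z),y,z]).as_euler('xyz')
def pose(cx,cz,phi):   # front-bottom finger corner at (cx from drawn-back hinge, cz above hinge), tilt phi
    c=H+cx*X+cz*Z; return c-W*(np.cos(phi)*X+np.sin(phi)*Z), ori(phi)
def fpose(th,r,h,phi): # corner at r along flap, h above its inner plane
    return pose(r*np.cos(th)-h*np.sin(th), r*np.sin(th)+h*np.cos(th), phi)
PHI=lambda thd: np.radians(np.clip(35*thd/60,0,35))
E
python3 - <<'E'
import h
from h import *
np.set_printoptions(precision=2,suppress=True)
for s in(1,-1):
    h.SGN=s
    print(s)
    for nm,p in [("high",pose(-.06,.20,PHI(107))),("pre",pose(-.06,.043,PHI(107)))]+[(t,fpose(np.radians(t),.045,.004,PHI(t))) for t in(107,75,40,0)]+[("end",pose(.09,.004,0))]:
        print(nm,p[0],planner.ik(*p))
print([onz("top",p,.08) for p in((238,262),(207,213))])
E
```

```text
1
high [0.44 0.15 0.27] [ 0.67 -0.05 -0.    1.77 -0.59  1.83]
pre [0.44 0.15 0.11] [ 0.67 -0.04 -0.29  1.47 -0.59  1.83]
107 [0.46 0.11 0.11] [ 0.58 -0.08 -0.33  1.41 -0.61  1.72]
75 [0.47 0.08 0.11] [ 0.52 -0.1  -0.34  1.38 -0.61  1.66]
40 [0.48 0.06 0.1 ] [ 0.36 -0.14 -0.34  1.33 -0.41  1.48]
0 [0.49 0.05 0.08] [ 0.11 -0.06 -0.27  1.36  0.    1.23]
end [0.51 0.01 0.08] [ 0.02 -0.02 -0.23  1.36  0.    1.14]
-1
high [0.44 0.15 0.27] [ 0.67 -0.05 -0.    1.77 -0.59 -1.31]
pre [0.44 0.15 0.11] [ 0.67 -0.04 -0.29  1.47 -0.59 -1.31]
107 [0.46 0.11 0.11] [ 0.58 -0.08 -0.33  1.41 -0.61 -1.42]
75 [0.47 0.08 0.11] [ 0.52 -0.1  -0.34  1.38 -0.61 -1.48]
40 [0.48 0.06 0.1 ] [ 0.36 -0.14 -0.34  1.33 -0.41 -1.66]
0 [0.49 0.05 0.08] [ 0.11 -0.06 -0.27  1.36  0.   -1.91]
end [0.51 0.01 0.08] [ 0.02 -0.02 -0.23  1.36  0.   -2.  ]
[array([0.46, 0.16, 0.08]), array([0.56, 0.23, 0.08])]
```

```bash
python3 - <<'E'
from h import *
import cv2
claw.set_gripper(0.0,20)
robot.move_pose(*pose(-.06,.20,PHI(107)))
print(read_clock(),read_opening())
w=cams.capture("wrist"); 
robot.move_l(pose(-.06,.05,PHI(107))[0],velocity=.15)
print(read_clock(),read_position(),read_ft_force())
s=cams.capture("scene")[140:300,250:450]
t=cams.capture("top")[180:320,220:370]
im=np.hstack([cv2.resize(s,(400,320)),cv2.resize(t,(343,320))])
cv2.imwrite("pics/pre.png",im[:,:,::-1])
E
```

```text
3.425 -0.00010005663159925589
4.625 [0.44251672 0.14533544 0.11654964] [ 0.03178334 -0.16105122  0.11548122]
```

View pics/pre.png

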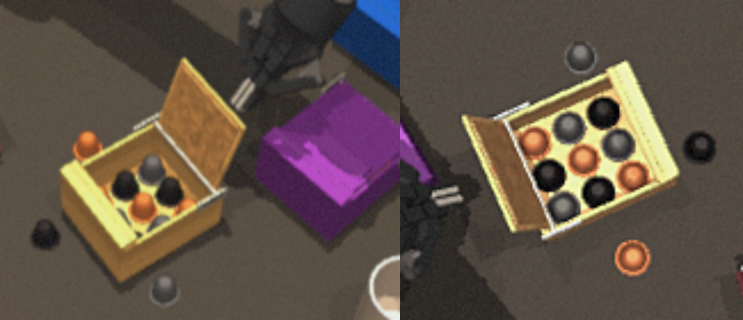

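The closed fingertips sit behind the outer face near mid-width: (245,92) in the left half and (447,195) in the right. They are clear of the purple decoy. Next I push the flap over.

```bash
python3 - <<'E'
from h import *
import cv2
np.set_printoptions(precision=2,suppress=True)
for t in (107,97,87,77,67,57,47,37,28,19,10,4,0):
    p,o=fpose(np.radians(t),.045,.004,PHI(t)); robot.move_l(p,o,velocity=.08)
    F=read_ft_force(); F=np.array(F); print(t,round(read_clock(),2),"Fx,y,z caddy",F@X,F@Y,F[2])
    if np.linalg.norm(F)>15: print("STOP");break
s=cams.capture("scene")[140:300,250:450]
t=cams.capture("top")[180:320,220:370]
im=np.hstack([cv2.resize(s,(400,320)),cv2.resize(t,(343,320))])
cv2.imwrite("pics/flat.png",im[:,:,::-1]); print(read_position(),p)
E
```

```text
107 5.42 Fx,y,z caddy -0.4580356839600846 -1.217929415893567 0.48934643599685423
97 5.67 Fx,y,z caddy -0.5165006782257371 -0.35135874135697925 0.140787029463034
87 5.92 Fx,y,z caddy 0.3357991207910391 -0.24713593497734238 -0.4750804268109503
77 6.17 Fx,y,z caddy -0.6398824549638245 0.43386186777926683 -0.31921136526465643
67 6.42 Fx,y,z caddy 0.7441502414627563 -0.43267027411285175 0.07284245385485358
57 6.67 Fx,y,z caddy 0.21221403772727218 -0.09407847800210785 -0.31927828838078126
47 6.92 Fx,y,z caddy -0.768983946623825 0.2883831639262967 1.151004799083255
37 7.17 Fx,y,z caddy -0.34058919936146703 0.6897413693878044 0.4888686307351402
28 7.42 Fx,y,z caddy -0.1171305591946805 1.0078632334804674 0.5097043999042257
19 7.67 Fx,y,z caddy 0.427999446571606 0.5357987812091072 -0.2022573456946295
10 7.92 Fx,y,z caddy 0.4240251642731117 -0.4138700135388858 1.2443440272810182
4 8.18 Fx,y,z caddy 0.13658258818564473 -0.05931139951677472 0.5654353373029413
0 8.43 Fx,y,z caddy -1.9554855957903094 0.11959031390709242 0.7381021982378889
[0.49 0.05 0.08] [0.49 0.05 0.08]
```

View pics/flat.png

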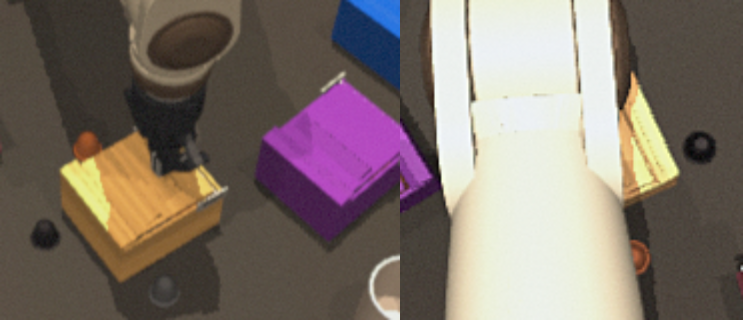

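The flap now lies nearly flat on the box with the fingertips on it (left half, ~(165,165)). Next: press lightly, slide forward to the step, and push until the stop, watching force.

```bash
cat > push.py <<'E'
from h import *
def F():
    f=np.mean([read_ft_force() for _ in range(3)],0); return f@X,f@Y,f[2]
z=.004
for i in range(6):
    z-=.0007; robot.move_l(pose(.045,z,0)[0],velocity=.02); f=F(); print(round(read_clock(),2),round(z,4),np.round(f,1))
    if f[2]>4.5: break
x=.045
while x<.099:
    x+=.003 if x<.084 else .0015; robot.move_l(pose(x,z,0)[0],velocity=.05); f=F()
    print(round(read_clock(),2),round(x,4),round(z,4),np.round(f,1))
    if f[0]<-14: print("stop");break
    if f[2]<3: z-=.0005
    if f[2]>9: z+=.0005
E
python3 push.py
```

```text
8.78 0.0033 [-0.4 -1.5  5.1]
9.03 0.048 0.0033 [-1.2 -1.3  5.6]
9.28 0.051 0.0033 [-0.4 -2.   5.3]
9.53 0.054 0.0033 [-1.2 -2.1  5.7]
9.78 0.057 0.0033 [-1.8 -1.4  6. ]
10.03 0.06 0.0033 [-1.8 -1.7  6.2]
10.28 0.063 0.0033 [-1.5 -1.3  5.1]
10.53 0.066 0.0033 [-1.2 -1.   5. ]
10.78 0.069 0.0033 [-0.9 -0.5  6. ]
11.03 0.072 0.0033 [-2.2  0.4  6.1]
11.28 0.075 0.0033 [-1.2  0.1  4.2]
11.53 0.078 0.0033 [-2.  -0.2  5.4]
11.78 0.081 0.0033 [-1.5  0.8  4.4]
12.03 0.084 0.0033 [-1.2  0.8  4.8]
12.28 0.0855 0.0033 [-2.2 -0.9  5.7]
12.53 0.087 0.0033 [-3.2  0.2  4.5]
12.78 0.0885 0.0033 [-9.7  1.6  5.2]
13.03 0.09 0.0033 [-17.2   0.6   5.8]
stop
```

```bash
python3 - <<'E'
from h import *
import cv2
robot.dwell(.2); print(read_ft_force(),read_position(),read_clock())
s=cams.capture("scene")[165:295,260:390]
cv2.imwrite("pics/home.png",cv2.resize(s,(585,585),interpolation=2)[:,:,::-1])
E
```

```text
[-7.41228025 15.25528263  6.8592906 ] [0.50547998 0.01399929 0.07496361] 13.225
```

View pics/home.png

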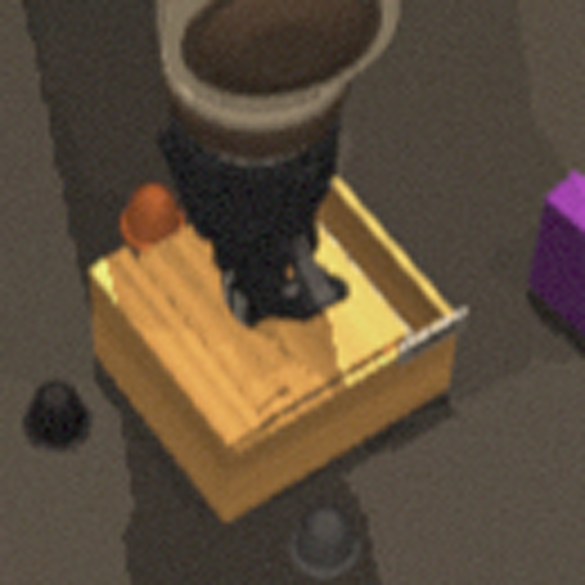

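The flap has slid forward and its rear edge now leaves a gap of about 20 mm to the hinge-side wall. The force rises stiffly right at the expected home position. I'll unload, lift, retreat and look.

```bash
python3 - <<'E'
from h import *
import cv2
robot.move_l(pose(.0875,.0036,0)[0],velocity=.02)
print(read_ft_force())
robot.move_l(pose(.085,.06,0)[0],velocity=.06)
robot.move_l(pose(.03,.20,0)[0],velocity=.2)
robot.move_pose([0.25,-0.42,0.30],ori(0))
robot.dwell(.5);print(read_clock(),read_ft_force())
s=cams.capture("scene");t=cams.capture("top")
cv2.imwrite("pics/fs.png",s[:,:,::-1]);cv2.imwrite("pics/ft.png",t[:,:,::-1])
im=np.hstack([cv2.resize(s[165:295,260:390],(400,400),interpolation=2),cv2.resize(t[185:315,235:365],(400,400),interpolation=2)])
cv2.imwrite("pics/final.png",im[:,:,::-1])
E
```

```text
[-2.33103346  5.02787919  4.31483814]
17.9833 [ 0.04532025  0.06327676 -0.20190076]
```

View pics/final.png

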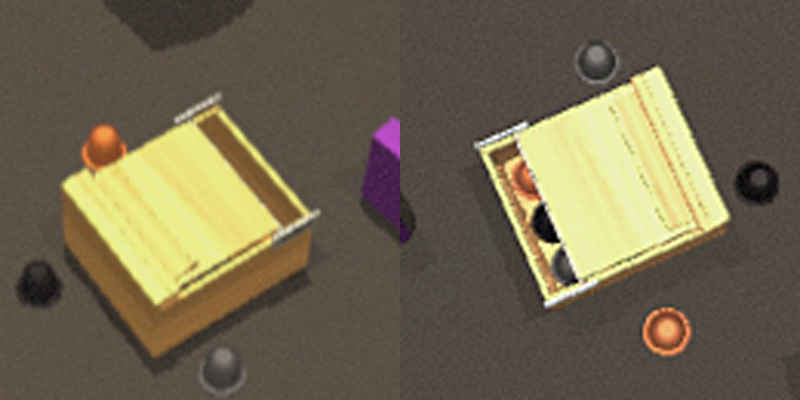

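The flap is shut, lying flat with its edge beneath the lip, and the capsules have not moved. In the top half its rear edge runs from (515,130) to (578,282). I'll measure the slide and compare the rest of the scene with the first pictures.

```bash
python3 - <<'E'
from h import *
import cv2
k=130/400
for cam,off,pts,z in(("top",(235,185),[(515,130),(578,282)],.076),("top lipfree",(235,185),[(634,78),(703,229)],.086),("scene",(260,165),[(192,123),(279,232)],.076)):
    c=cam.split()[0]
    q=[onz(c,(off[0]+(x-(400 if c=="top" else 0))*k,off[1]+y*k),z) for x,y in pts]
    print(cam,[round((p-H)@X*1000,1) for p in q])
for n,m in(("top0","ft"),("scene0","fs")):
    d=cv2.absdiff(cv2.imread(f"pics/{n}.png"),cv2.imread(f"pics/{m}.png")).max(2)
    d=cv2.morphologyEx((d>60).astype('uint8'),cv2.MORPH_OPEN,np.ones((3,3)))
    _,_,st,_=cv2.connectedComponentsWithStats(d); print(n,[s.tolist() for s in st[1:] if s[4]>25])
E
```

```text
top [np.float64(19.9), np.float64(16.6)]
top lipfree [np.float64(111.4), np.float64(111.0)]
scene [np.float64(18.5), np.float64(21.4)]
top0 [[273, 214, 56, 50, 745], [287, 229, 28, 42, 501], [247, 231, 25, 50, 249], [276, 235, 23, 41, 303], [264, 239, 20, 39, 182], [475, 285, 17, 19, 234], [486, 315, 10, 21, 113], [440, 323, 8, 14, 82], [424, 328, 11, 14, 95], [411, 337, 7, 8, 39], [575, 360, 15, 14, 95], [616, 360, 24, 14, 157], [576, 370, 47, 47, 1188], [573, 372, 5, 6, 26], [569, 383, 8, 5, 31], [270, 393, 45, 52, 769], [295, 392, 27, 24, 387], [622, 392, 9, 9, 63], [507, 402, 133, 78, 4497], [241, 411, 24, 31, 426], [574, 417, 16, 15, 175], [311, 421, 20, 15, 184], [225, 424, 18, 20, 211], [257, 434, 89, 46, 2671], [555, 438, 13, 14, 115], [346, 441, 16, 39, 265], [241, 446, 26, 19, 215], [228, 464, 7, 4, 26], [215, 471, 20, 9, 124]]
scene0 [[37, 0, 30, 15, 274], [0, 10, 24, 15, 234], [34, 16, 30, 8, 119], [334, 22, 5, 6, 26], [321, 24, 12, 6, 58], [0, 28, 22, 7, 78], [45, 31, 42, 23, 450], [31, 41, 14, 15, 145], [7, 49, 17, 11, 93], [336, 59, 7, 6, 35], [321, 62, 17, 16, 113], [280, 64, 38, 41, 465], [3, 73, 8, 7, 42], [291, 103, 20, 16, 171], [244, 104, 8, 9, 49], [339, 170, 33, 35, 269], [186, 175, 8, 7, 46], [174, 177, 7, 9, 50], [332, 189, 10, 18, 78], [345, 195, 6, 11, 49], [127, 200, 8, 15, 82], [354, 201, 7, 7, 34], [362, 203, 5, 7, 28], [293, 206, 58, 47, 1404], [346, 212, 7, 7, 33], [353, 215, 13, 9, 65], [130, 228, 16, 12, 150]]
```

```bash
python3 -c "
from plant import *
workorder.hand_in(); print(read_clock())"
```

```text
the job is handed in; nothing more can be done
the job is handed in; nothing more can be done
```

The caddy flap is shut. It stayed down after I let go, and I handed the job in at about 18 s on the clock. I pushed it over from behind with closed fingertips and held it flat with about 5 N. I then pushed it by the step until it met a hard stop at about 17 N.

**Last checks:**
- **Flap position:** after I backed away, the pictures show it flat with its edge under the lip. Four points on its rear edge put the slide at 16.6, 18.5, 19.9 and 21.4 mm, about 19 mm on average against 20 mm nominal. That spread is within what I can read from the pictures. The hard stop came where I expected it, which supports fully home.
- **Slide force:** along the slide I read only 1–3 N before the stop, a little below the 3 N or so I was told to expect. The pictures confirm the flap did move.
- **Other objects:** the three loose capsules look unmoved. Comparing the before and after pictures also shows changes at the spoon and the pink box. I took these for the arm's moving shadow, as the arm never went near either, but did not check them one by one.

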